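# Knock a worn bearing out of its block

### The job

The worn ball bearing has to come out of the aluminium block. Pick up the block, set it over the upright pin of the knock-out stand so that the pin enters the access hole in the block's underside (the pin stands a little off the post's axis, so feel for it), and press the block down steadily, never loading the stand with more than 30 N, until the pin has poked the bearing up out of its recess and the block rests on the post's shoulder. Leave the block there, lift the bearing out and lay it flat in the steel parts dish without dropping it; leave the other things on the bench where they are.

Things in the scene. Friction and masses are not known exactly. Their poses are not given: they have to be found in the camera images.
- block: Aluminium bearing block, loose, about 0.22 kg: a plain block 70 mm along its own x, 50 mm along its own y, 25 mm high, with a dark screw head in each corner of its top. Origin: centre of its underside, z up. The bearing sits in a round recess in the middle of its top. Grip it across its 50 mm sides.
- hole (a point): Mouth of the block's access hole, in the middle of its underside: a round hole of 15.5 mm that runs up through the 15 mm floor into the recess, concentric with it.
- recess (a point): Centre of the recess floor, 15 mm above the block's underside. The recess is 31.8 mm across, 10 mm deep. Four sprung lands in its wall, 1.5 to 5.5 mm above the floor, grip the bearing: it takes roughly 10 to 18 N to push it up; once risen 6 mm it is past them, loose, and cannot fall back. Pulled up before that, it takes the block along.
- bearing: Worn ball bearing, loose, 0.04 kg: steel ring 30 mm across, 9 mm high, 10 mm bore. Origin: centre of its underside, z up. At the start it sits on the recess floor, its top 1 mm below the block's top, so fingers cannot get hold of it. Poked up, it can be pinched across its rim where it stands proud of the block.
- stand: Knock-out stand, dark steel, screwed to the bench: a round flange 88 mm across, 17 mm high, carries a round post 37 mm across and 45 mm high, out of whose flat top a bright steel pin stands. Origin: on the post's axis at bench level, z up.
- shoulder (a point): Centre of the post's flat top (the shoulder), 45 mm above the bench. The upright pin on it is 14 mm across, 23.5 mm tall, flat-tipped, barely chamfered. Clamped in an oversize bore, its axis is always 4 mm beside this point, in an unmeasured direction that differs each time and is unrelated to the stand's yaw. With the block on the shoulder it holds the bearing 8.5 mm off the recess floor.
- dish: Round stainless parts dish, fixed to the bench: 124 mm across the rim, 22 mm high, flat floor about 106 mm across, 3 mm above the origin. Origin: centre of its underside, z up. Empty at the start.
- tape: Bystander, fixed: roll of masking tape, 101 mm across, 25 mm high. Origin: centre of its underside.
- plane: Bystander, fixed: small metal block plane, 50x155x52 mm. Origin: centre of its underside.
- oiler: Bystander, loose: red oil can with a spout, 66x89 mm, 151 mm high. Origin: centre of its underside.
- chisel: Bystander, loose: chisel with a blue handle, 23x240x24 mm, lying along the front edge of the bench. Origin: centre of its underside.
- measure: Bystander, loose: yellow tape measure, 36x84x65 mm. Origin: centre of its underside.
- wood: Bystander, loose: dark timber offcut, 60x90x20 mm. Origin: centre of its underside.
- amber: Bystander, loose: screwdriver with an amber handle, 25x180x26 mm. Origin: centre of its underside.
Things that resemble listed ones, but are neither listed nor needed, are in the scene too. Several things have the shape of the block; the one meant has the colours described above.

How it is judged:
By the outcome, as a careful person would: the job done as asked, in the order asked, and still so for the second after the job is handed in, with the robot touching nothing.
It also fails if it takes over 64 s, if anything falls off the work surface, if the arm or the gripper's body presses on something with over 40 N, if the wrist force passes 120 N, or if a joint passes its speed limit or range.

### The arm

A 6-joint arm with a two-finger parallel gripper is mounted at the origin on a cart in front of the work surface, level with it; the furniture and walls round the work are solid. World frame = base frame: x ahead of the robot, y to its left, z up, the work surface at z = 0. Lengths are in m, angles in degrees, forces in N, time in s.
With the tool pointing down it reaches from about 0.4 to 0.825 m from the base axis. Payload 7 kg.
Tool frame: the origin (TCP) lies between the finger pads; the fingertips stand 22 mm ahead of it and the grasp point (between the pads) lies 3 mm ahead of it; z points along the fingers, y is the line along which they close (so a half turn about z gives the same grasp; the last joint's range is limited). The gripper opens to 88 mm and grips with 3 to 60 N. Pads are 19 mm wide; open, the fingers measure 130 mm over their backs; the gripper's body (78 mm by 193 mm) begins 47 mm behind the grasp point.
Start: joints at [84.402, 20.546, 0.682, 0, -70.136, -16.507], TCP at [0.254, 0.625, 0.249] pointing down, gripper open.
Joint ranges: [-176.03, 176.03], [-82.01, 121.73], [-58.28, 71.71], [-173.87, 95.51], [-174.79, -0.11], [-173.66, 173.66]. Speed limits (degrees/s): [136.94, 136.94, 172.46, 180, 180, 180].

### API

Orientations are given as [roll, pitch, yaw] about the fixed x, y, z axes, in that order (R = Rz(yaw) Ry(pitch) Rx(roll)).
In Python, from plant import ctrl gives the robot as it stands.
- The arm moves only by the tool apply_moves, never from a script. Its argument "targets" is a list of rows, each an object with "travel": the shift along the tool's x, y, z in mm, a list of three; "roll": the turn about the tool's z in degrees; "jaw": the finger opening in mm, from 0 to 87.6. In form: [{"travel": [tx, ty, tz], "roll": roll, "jaw": jaw}, ...]. A call has 1 to 10 rows; each row shifts and turns the commanded pose from where the row before left it, along the tool's axes as they then stand; what a row does not reach is not made up. A row lasts 1/10 s, in which the tool goes at most 50 mm and 8.59 degrees, less where a joint would pass 70% of its speed; a pose out of reach is approached as far as the arm can. A call with a gripper value outside its range is refused whole. The fingers move at their own pace and stop on an object; the grip force is fixed at half the most. Time passes only in rows, so rows that do not move let the fingers close. It gives the time, the measured TCP pose, the force, the opening and the grip force at its end, in the units of the state.
- ctrl.get_obs(): the state, without advancing time (a new reading comes with each control period).
- ctrl.snapshot(name): name is "scene" or "top" or "wrist"; returns the picture (384x512x3 uint8, red, green, blue); there is no depth.
- ctrl.calibration(name): a dict with "K" (3x3 intrinsics, pixels), "extrinsics" (4x4, takes a point from camera to world coordinates); the wrist camera has in their place "hand_eye" (4x4, takes a point from camera to tool coordinates, whose origin is the TCP and whose axes are the flange's). Camera axes: x right, y down, z forward; pixel columns grow to the right and rows downward; lengths in m; the calibration is good to about 2 mm. A picture is of the moment at which its call begins: read the wrist's pose just before it. calibration takes no time and is no camera call.
- ctrl.close_job(): hands the job in; it is judged then, once.
The state is a dict: "clock": time; "joint_pos": joint angles; "qvel": joint speeds; "tau": joint torques, N m; "tool_pos": TCP position; "orientation": TCP orientation; "force": force on the tool from outside, world axes, zero at the start; "moment": the same for the moment, N m; "opening": finger opening in m; "gripper_force": force on a finger pad.
Only numpy, scipy, OpenCV 4.12 (cv2) and the standard library are available. Lean on these libraries where they do the work, as an engineer would, in place of code of your own. Each camera call takes 0.05 s, during which the arm holds its last target. There are 200 camera calls.

## Working session

There is one attempt and no reset: what is moved stays moved. The work goes in short steps, Python scripts to look and compute and a tool call to move; the robot and the scene stay as the last step left them, time stands still between calls to the robot, and variables do not carry over. Pictures are saved under pics/ and viewed, at most 12 in all, crops included, and the job is handed in when it is done.

Besides the shell and the picture viewer there is one more tool, called after "Emit:" in YAML: its name, and indented under it one key for each argument. apply_moves: Moves the arm, as the interface text tells. Its arguments: {"type":"object","properties":{"targets":{"type":"array","items":{"type":"object","properties":{"travel":{"type":"array","items":{"type":"number"}},"roll":{"type":"number"},"jaw":{"type":"number"}}}}},"required":["targets"]}

```bash
ls; mkdir -p pics; python3 - <<'E'
from plant import ctrl
import cv2,numpy as np
o=ctrl.get_obs();print(o)
for n in("top","scene"):
    im=ctrl.snapshot(n);cv2.imwrite(f"pics/{n}0.png",cv2.resize(im[:,:,::-1],(800,600),interpolation=cv2.INTER_CUBIC))
    cv2.imwrite(f"pics/raw_{n}.png",im[:,:,::-1])
    print(n,ctrl.calibration(n))
print(ctrl.calibration("wrist"))
E
```

```text
pics
{'clock': 0.0, 'joint_pos': array([ 8.44017129e+01,  2.05923718e+01,  6.34771019e-01, -2.17179162e-02,
       -7.01343150e+01, -1.65082423e+01]), 'qvel': array([ 0.0105968 , -0.03302463,  0.01361645,  0.07945898, -0.02074271,
       -0.03659644]), 'tau': array([ 1.87458012e-03, -5.82719529e+01,  2.93049413e+01,  6.99699953e+00,
        7.22914396e-03, -1.47234255e-04]), 'tool_pos': array([0.25385189, 0.62497257, 0.24761462]), 'orientation': array([ 1.79906071e+02, -6.54635108e-03, -2.21139206e+01]), 'force': array([ 0.3552854 , -0.37874314, -0.91829785]), 'moment': array([-0.0060847 , -0.00140686,  0.02272014]), 'gripper_force': 0.0, 'opening': 0.08772570799685686}
top {'K': array([[367.52239875,   0.        , 254.88721297],
       [  0.        , 367.52239875, 196.11304256],
       [  0.        ,   0.        ,   1.        ]]), 'extrinsics': array([[-0.25644461, -0.93197174,  0.25625152,  0.13055259],
       [-0.96654065,  0.24889399, -0.06205612,  0.01335752],
       [-0.00594491, -0.26359146, -0.96461609,  1.59439048],
       [ 0.        ,  0.        ,  0.        ,  1.        ]
[... 245 characters left out ...]

       [-0.87554527, -0.35723474,  0.32527499, -0.5221927 ],
       [-0.01893541, -0.64736743, -0.76194282,  1.07596989],
       [ 0.        ,  0.        ,  0.        ,  1.        ]])}
{'K': array([[303.38212769,   0.        , 255.82257903],
       [  0.        , 303.38212769, 191.57287559],
       [  0.        ,   0.        ,   1.        ]]), 'hand_eye': array([[ 1.31715296e-03, -9.64348818e-01, -2.64631107e-01,
         7.07852442e-02],
       [ 9.99998109e-01,  8.91498623e-04,  1.72857542e-03,
         1.05173914e-03],
       [-1.43103140e-03, -2.64632883e-01,  9.64348168e-01,
        -1.36161585e-01],
       [ 0.00000000e+00,  0.00000000e+00,  0.00000000e+00,
         1.00000000e+00]])}
```

View pics/top0.png

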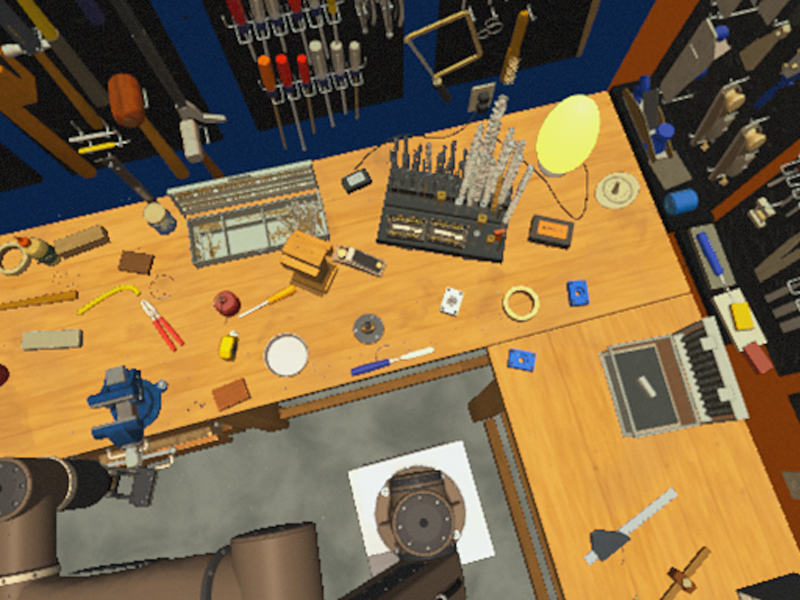

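View pics/scene0.png

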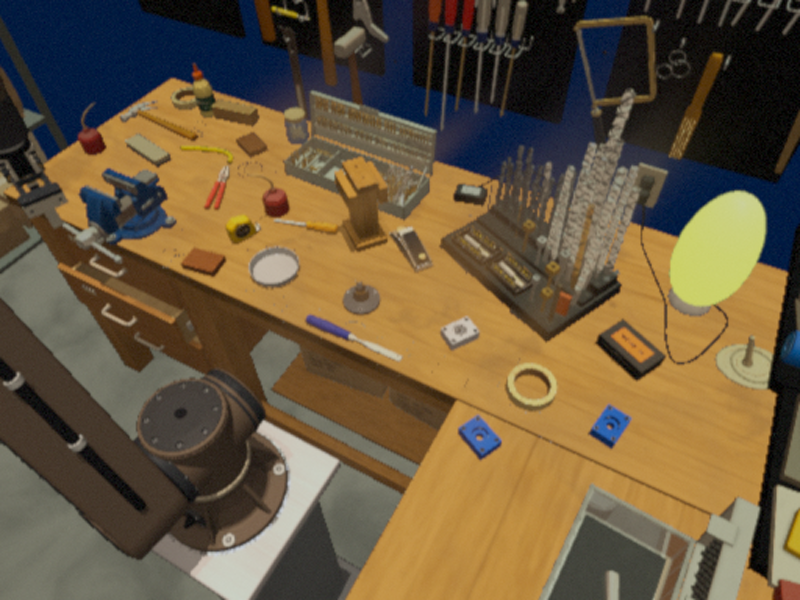

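The top view (800×600) shows three block-shaped candidates. The pale aluminium one is at (452,301), and two blue ones are at (578,293) and (521,360). I choose the aluminium one. The stand is at (368,328) and the dish at (286,355). A pale flanged thing at (617,190) is not the dark stand.

```bash
cat > h.py <<'E'
from plant import ctrl
import cv2,numpy as np
from scipy.spatial.transform import Rotation as R
def T_tool(o):
    T=np.eye(4);T[:3,:3]=R.from_euler('xyz',o['orientation'],degrees=True).as_matrix();T[:3,3]=o['tool_pos'];return T
def cam(n,o=None):
    c=ctrl.calibration(n);return c['K'],(T_tool(o)@c['hand_eye'] if n=='wrist' else c['extrinsics'])
def p2w(K,E,u,v,z):
    d=E[:3,:3]@np.linalg.inv(K)@[u,v,1];s=(z-E[2,3])/d[2];return E[:3,3]+s*d
def w2p(K,E,p):
    q=E[:3,:3].T@(np.asarray(p)-E[:3,3]);q=K@q;return q[:2]/q[2]
E
python3 - <<'E'
from h import *
K,E=cam('top');K2,E2=cam('scene');s=.64
for n,u,v,z,u2,v2 in[('block',452,301,.025,460,332),('stand',370,322,.05,361,290),('dish',286,355,.02,274,267),('tape',521,303,.02,531,386)]:
    print(n,p2w(K,E,u*s,v*s,z).round(3),p2w(K2,E2,u2*s,v2*s,z).round(3))
a=cv2.imread('pics/raw_top.png')[165:235,200:320];b=cv2.imread('pics/raw_scene.png')[165:235,200:320]
cv2.imwrite('pics/c1.png',np.vstack([cv2.resize(x,(514,300),interpolation=cv2.INTER_CUBIC) for x in(a,b)]))
E
```

```text
block [ 0.524 -0.239  0.025] [ 0.519 -0.243  0.025]
stand [0.518 0.001 0.05 ] [0.504 0.    0.05 ]
dish [0.494 0.25  0.02 ] [0.489 0.242 0.02 ]
tape [ 0.469 -0.428  0.02 ] [ 0.465 -0.429  0.02 ]
```

View pics/c1.png

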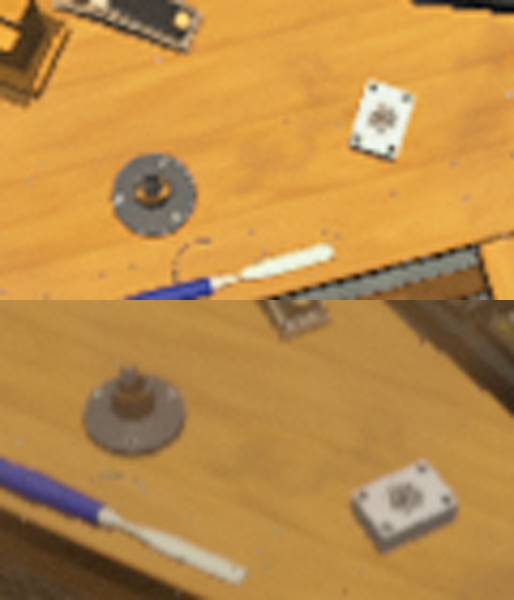

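The crop confirms the pale block with four dark corner screws and a bearing at the crop pixel (382,118). The dark stand with an upright pin is at (152,188).

```bash
python3 - <<'E'
from h import *
K,E=cam('top')
P=[p2w(K,E,x*120/514+200,y*70/300+165,.025)[:2] for x,y in[(373,82),(414,95),(394,160),(350,148)]]
P=np.array(P);print(P.round(3))
d=P[2]-P[1]+P[3]-P[0];print('long yaw',np.degrees(np.arctan2(d[1],d[0])))
o=ctrl.get_obs();T=T_tool(o)
print('to stand, tool mm',T[:3,:3].T@(np.array([.51,0,.2])-o['tool_pos'])*1000)
E
```

```text
[[ 0.564 -0.241]
 [ 0.539 -0.278]
 [ 0.478 -0.238]
 [ 0.502 -0.198]]
long yaw 146.31838014382876
to stand, tool mm [472.51753936 482.5812084   48.5298333 ]
```

Emit:
apply_moves:
  targets:
    - {"travel":[33,34,3],"roll":0,"jaw":87}
    - {"travel":[33,34,3],"roll":0,"jaw":87}
    - {"travel":[33,34,3],"roll":0,"jaw":87}
    - {"travel":[33,34,3],"roll":0,"jaw":87}
    - {"travel":[33,34,3],"roll":0,"jaw":87}
    - {"travel":[33,34,3],"roll":0,"jaw":87}
    - {"travel":[33,34,3],"roll":0,"jaw":87}
    - {"travel":[33,34,3],"roll":0,"jaw":87}
    - {"travel":[33,34,3],"roll":0,"jaw":87}
    - {"travel":[33,34,3],"roll":0,"jaw":87}

```text
clock: 1.1
tool_pos: [0.4319, 0.1843, 0.2185]
orientation: [-180.0, 0.0, -22.1]
force: [1.5, 0.6, -0.2]
opening: 0.0869
gripper_force: 0.0
```

Emit:
apply_moves:
  targets:
    - {"travel":[33,34,10],"roll":0,"jaw":87}
    - {"travel":[33,34,10],"roll":0,"jaw":87}
    - {"travel":[33,34,15],"roll":0,"jaw":87}
    - {"travel":[33,34,15],"roll":0,"jaw":87}
    - {"travel":[10,6,15],"roll":6,"jaw":87}
    - {"travel":[0,0,15],"roll":6,"jaw":87}
    - {"travel":[0,0,0],"roll":0,"jaw":87}
    - {"travel":[0,0,0],"roll":0,"jaw":87}
    - {"travel":[0,0,0],"roll":0,"jaw":87}

```text
clock: 2.0
tool_pos: [0.5103, 0.0017, 0.1394]
orientation: [-180.0, -0.0, -33.9]
force: [-0.6, 1.0, 0.2]
opening: 0.0867
gripper_force: 0.0
```

```bash
python3 - <<'E'
from h import *
import json
o=ctrl.get_obs();im=ctrl.snapshot('wrist')
cv2.imwrite('pics/raw_w1.png',im[:,:,::-1]);cv2.imwrite('pics/w1.png',cv2.resize(im[:,:,::-1],(800,600),interpolation=cv2.INTER_CUBIC))
json.dump({k:np.asarray(v).tolist() for k,v in o.items()},open('o1.json','w'))
print(o['clock'],o['tool_pos'],o['orientation'],o['joint_pos'],o['force'])
E
```

```text
2.0 [0.51031264 0.00170821 0.13940899] [-1.79953722e+02 -4.54018319e-02 -3.39134587e+01] [ 2.22774093e+01  1.09284748e+01 -2.84425892e+01  1.55027811e-02
 -5.05652216e+01  3.37993096e+01] [-0.64729347  0.96636941  0.15115804]
```

View pics/w1.png

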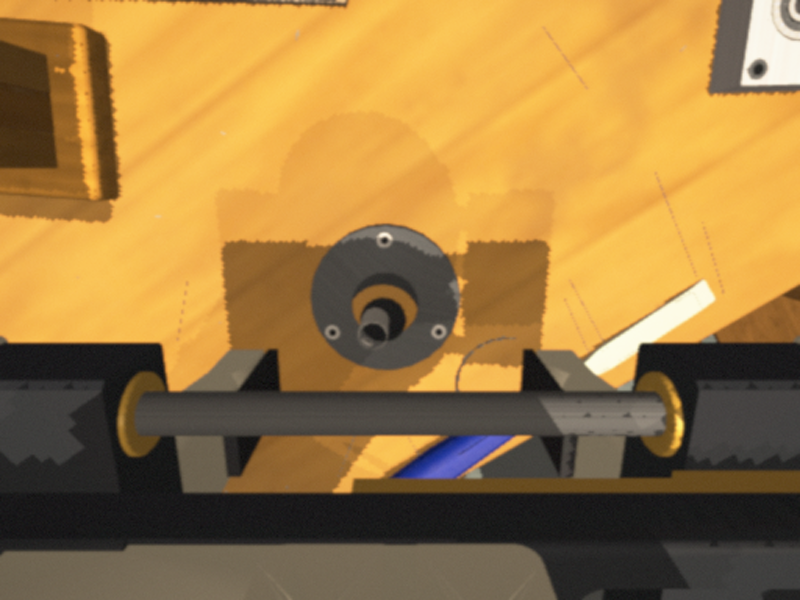

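The wrist view shows the stand flange at (386,297) and the pin tip near (374,333). A close crop comes next.

```bash
python3 - <<'E'
import cv2
im=cv2.imread('pics/raw_w1.png')[138:243,195:300]
cv2.imwrite('pics/c2.png',cv2.resize(im,(600,600),interpolation=cv2.INTER_CUBIC))
E
```

```text
(no output)
```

View pics/c2.png

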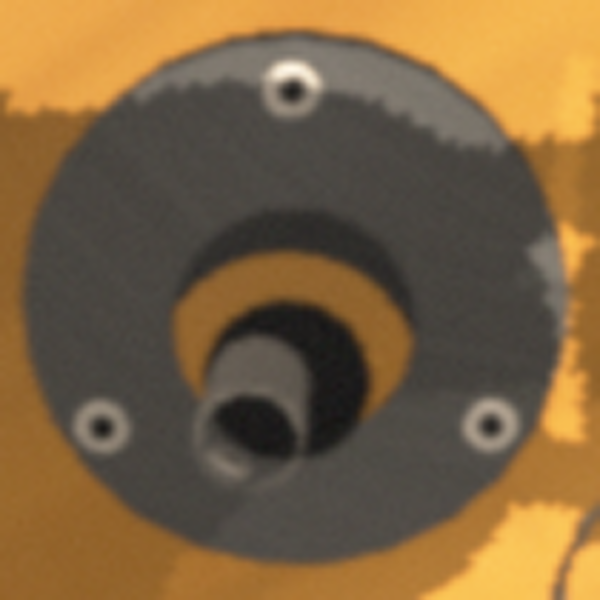

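```bash
cat >> h.py <<'E'
import json
def ld(f): return {k:np.array(v) for k,v in json.load(open(f)).items()}
def toolpt(o,u,v,z):
    K,E=cam('wrist',o);p=p2w(K,E,u,v,z);return p,T_tool(o)[:3,:3].T@(p-o['tool_pos'])
E
python3 - <<'E'
from h import *
o=ld('o1.json');K,E=cam('wrist',o)
c=lambda x,y:(x*.175+195,y*.175+138)
print('pin',toolpt(o,*c(250,438),.0685))
f=toolpt(o,*c(295.5,296),.017)[0];print('flange',f)
for nm,z,r in(('flange',.017,.044),('postbase',.017,.0185),('posttop',.045,.0185)):
    a=np.linspace(0,2*np.pi,73)
    q=np.array([(w2p(K,E,[f[0]+r*np.cos(t),f[1]+r*np.sin(t),z])-[195,138])/.175 for t in a])
    print(nm,'l/r',q[:,0].min().round(),q[:,0].max().round(),'t/b',q[:,1].min().round(),q[:,1].max().round())
E
```

```text
pin (array([0.51390632, 0.01243396, 0.0685    ]), array([-0.00305819, -0.01084888,  0.07091538]))
flange [0.51551176 0.00613823 0.017     ]
flange l/r 10.0 580.0 t/b 8.0 560.0
postbase l/r 176.0 415.0 t/b 178.0 410.0
posttop l/r 156.0 423.0 t/b 218.0 473.0
```

Emit:
apply_moves:
  targets:
    - {"travel":[24,32,0],"roll":0,"jaw":87}
    - {"travel":[24,32,0],"roll":0,"jaw":87}
    - {"travel":[24,32,0],"roll":0,"jaw":87}
    - {"travel":[24,33,15],"roll":0,"jaw":87}
    - {"travel":[24,33,15],"roll":0,"jaw":87}
    - {"travel":[24,33,14],"roll":0,"jaw":87}
    - {"travel":[0,0,0],"roll":0,"jaw":87}
    - {"travel":[0,0,0],"roll":0,"jaw":87}
    - {"travel":[0,0,0],"roll":0,"jaw":87}

```text
clock: 2.95
tool_pos: [0.5204, -0.2403, 0.0954]
orientation: [-180.0, -0.1, -34.0]
force: [0.8, 0.6, 0.2]
opening: 0.0869
gripper_force: 0.0
```

```bash
cat > shot.py <<'E'
from h import *
import sys
n=sys.argv[1];o=ctrl.get_obs();im=ctrl.snapshot('wrist')[:,:,::-1]
cv2.imwrite(f'pics/raw_{n}.png',im)
b=[int(x) for x in sys.argv[2:6]] or [0,384,0,512]
c=im[b[0]:b[1],b[2]:b[3]];s=min(800/c.shape[1],600/c.shape[0]);print('scale',s)
cv2.imwrite(f'pics/{n}.png',cv2.resize(c,None,fx=s,fy=s,interpolation=cv2.INTER_CUBIC))
json.dump({k:np.asarray(v).tolist() for k,v in o.items()},open(f'{n}.json','w'))
print(o['clock'],o['tool_pos'],o['orientation'],o['force'])
E
python3 shot.py w2 110 290 140 380
```

```text
scale 3.3333333333333335
2.95 [ 0.52040011 -0.24031609  0.09539421] [-1.79965811e+02 -6.66587803e-02 -3.40221042e+01] [0.80358986 0.58965241 0.15550678]
```

View pics/w2.png

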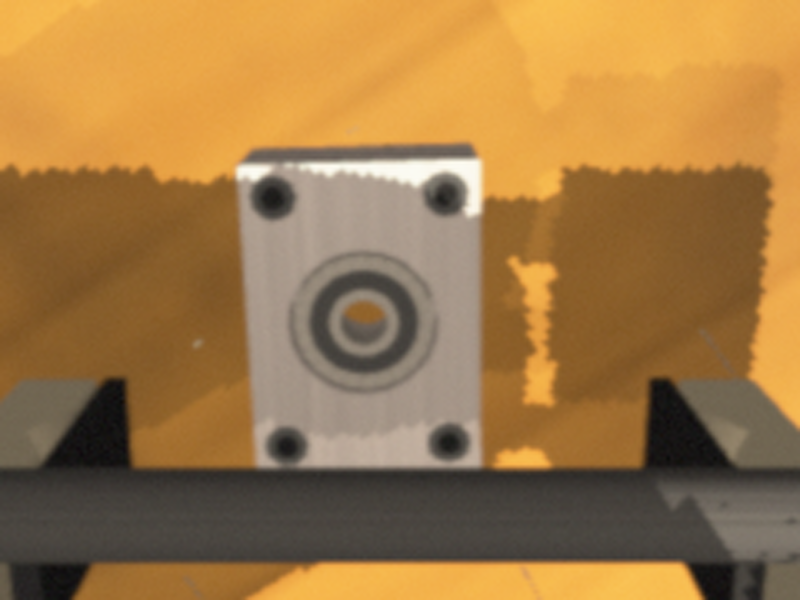

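The aluminium block fills the crop. Its screws are at (272,196), (444,194), (448,441) and (287,444), and the bearing is centred at (364,322).

```bash
python3 - <<'E'
from h import *
o=ld('w2.json');c=lambda x,y:(140+x*.3,110+y*.3)
P=np.array([toolpt(o,*c(*q),.025)[1] for q in[(272,196),(444,194),(448,441),(287,444)]])[:,:2]*1000
print(P.round(1),P.mean(0));b=toolpt(o,*c(364,322),.024)[1]*1000;print('bearing',b)
d=P[0]-P[3]+P[1]-P[2];print('roll',np.degrees(np.arctan2(d[1],d[0])), np.linalg.norm(d)/2)
e=P[1]-P[0]+P[2]-P[3];print('roll',np.degrees(np.arctan2(-e[0],e[1])))
E
```

```text
[[ 30.7 -22.2]
 [ 31.2  13.5]
 [-24.5  15.3]
 [-25.3 -20.5]] [ 3.02344142 -3.49790488]
bearing [ 2.90680494 -3.27925962 71.39961114]
roll -1.8189043689139275 55.82704001944996
roll -0.9774573225476774
```

Emit:
apply_moves:
  targets:
    - {"travel":[3,-3.3,0],"roll":-1.5,"jaw":87}
    - {"travel":[0,0,25],"roll":0,"jaw":75}
    - {"travel":[0,0,25],"roll":0,"jaw":70}
    - {"travel":[0,0,13],"roll":0,"jaw":65}
    - {"travel":[0,0,5],"roll":0,"jaw":60}
    - {"travel":[0,0,0],"roll":0,"jaw":55}
    - {"travel":[0,0,0],"roll":0,"jaw":52}
    - {"travel":[0,0,0],"roll":0,"jaw":40}
    - {"travel":[0,0,0],"roll":0,"jaw":40}
    - {"travel":[0,0,0],"roll":0,"jaw":40}

```text
clock: 4.0
tool_pos: [0.5251, -0.2399, 0.0276]
orientation: [-179.9, -0.1, -32.6]
force: [0.7, 3.4, 4.7]
opening: 0.0502
gripper_force: 30.0
```

Emit:
apply_moves:
  targets:
    - {"travel":[0,0,0],"roll":0,"jaw":40}
    - {"travel":[0,0,0],"roll":0,"jaw":40}

```text
clock: 4.2
tool_pos: [0.5251, -0.2399, 0.0276]
orientation: [-180.0, -0.1, -32.6]
force: [0.5, 4.0, 6.1]
opening: 0.0498
gripper_force: 30.0
```

Emit:
apply_moves:
  targets:
    - {"travel":[0,0,-5],"roll":0,"jaw":40}
    - {"travel":[0,0,-20],"roll":0,"jaw":40}
    - {"travel":[0,0,-30],"roll":0,"jaw":40}
    - {"travel":[0,0,-25],"roll":0,"jaw":40}
    - {"travel":[0,0,-10],"roll":0,"jaw":40}
    - {"travel":[0,0,0],"roll":0,"jaw":40}
    - {"travel":[0,0,0],"roll":0,"jaw":40}
    - {"travel":[0,0,0],"roll":0,"jaw":40}

```text
clock: 5.0
tool_pos: [0.5231, -0.2398, 0.1149]
orientation: [179.9, 0.2, -32.6]
force: [-0.7, 0.6, -4.2]
opening: 0.0499
gripper_force: 30.0
```

```bash
python3 shot.py w3
```

```text
scale 1.5625
5.0 [ 0.52306454 -0.23977911  0.1148934 ] [ 1.79943031e+02  1.55995241e-01 -3.26253778e+01] [-0.71131831  0.58651946 -4.15553491]
```

View pics/w3.png

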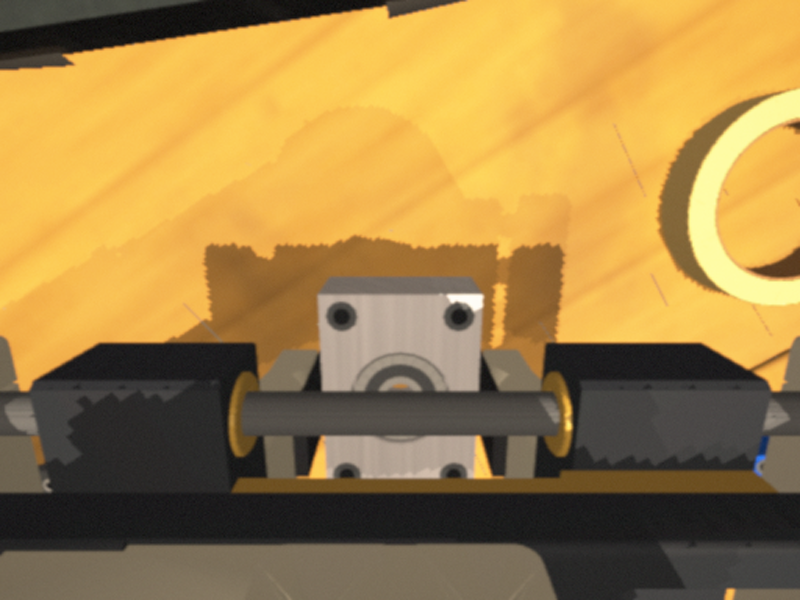

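The block is held level, with its top screws at (342,316) and (459,316). The bearing is centred near (400,396), partly hidden by the gripper's rod.

```bash
python3 - <<'E'
from h import *
o=ld('w3.json');s=.64;z=o['tool_pos'][2]
zt=z-.0276+.025
for u,v in[(342,316),(459,316),(346,474),(453,474),(400,396)]: print((toolpt(o,u*s,v*s,zt)[1]*1000).round(1))
o1=ld('o1.json');T1=T_tool(o1);T=T_tool(o)
# camera-consistent: pin at tool pt (-3.06,-10.85) in pose1; bearing at (bx,by)
pin=(T1@[-.00306,-.01085,.0709,1])[:3]
for b in[(-.0008,.0014),(0,.0014),(-.0008,0)]:
    t=pin-T[:3,:3]@[b[0],b[1],0]; d=T[:3,:3].T@(t-o['tool_pos'])*1000
    print(b,t.round(4),d.round(1))
E
```

```text
[ 27.7 -16.3   2.5]
[27.7 19.5  2.5]
[-28.3 -16.7   2.7]
[-28.3  19.4   2.7]
[0.7 1.5 2.6]
(-0.0008, 0.0014) [0.5153 0.0132 0.0685] [-142.8 -208.9   46.6]
(0, 0.0014) [0.5147 0.0136 0.0685] [-143.6 -208.9   46.6]
(-0.0008, 0) [0.5146 0.012  0.0685] [-142.8 -207.5   46.6]
```

Emit:
apply_moves:
  targets:
    - {"travel":[-20,-29,0],"roll":0,"jaw":40}
    - {"travel":[-24,-35,0],"roll":0,"jaw":40}
    - {"travel":[-24,-35,0],"roll":0,"jaw":40}
    - {"travel":[-24,-35,0],"roll":0,"jaw":40}
    - {"travel":[-24,-35,0],"roll":0,"jaw":40}
    - {"travel":[-20,-30,0],"roll":0,"jaw":40}
    - {"travel":[-7.2,-9.9,5],"roll":0,"jaw":40}
    - {"travel":[0,0,5],"roll":0,"jaw":40}
    - {"travel":[0,0,0],"roll":0,"jaw":40}
    - {"travel":[0,0,0],"roll":0,"jaw":40}

```text
clock: 6.05
tool_pos: [0.5157, 0.0122, 0.106]
orientation: [179.9, 0.0, -32.7]
force: [0.4, 0.0, -2.0]
opening: 0.0492
gripper_force: 30.0
```

Emit:
apply_moves:
  targets:
    - {"travel":[0,0,2],"roll":0,"jaw":40}
    - {"travel":[0,0,1],"roll":0,"jaw":40}
    - {"travel":[0,0,0],"roll":0,"jaw":40}
    - {"travel":[0,0,0],"roll":0,"jaw":40}
    - {"travel":[0,0,0],"roll":0,"jaw":40}

```text
clock: 6.55
tool_pos: [0.5162, 0.013, 0.1037]
orientation: [-180.0, -0.0, -32.6]
force: [-0.4, 0.1, -3.4]
opening: 0.0499
gripper_force: 30.0
```

Emit:
apply_moves:
  targets:
    - {"travel":[-1,0.2,2],"roll":0,"jaw":40}
    - {"travel":[0,0,2],"roll":0,"jaw":40}
    - {"travel":[0,0,1],"roll":0,"jaw":40}
    - {"travel":[0,0,0.5],"roll":0,"jaw":40}
    - {"travel":[0,0,0.5],"roll":0,"jaw":40}
    - {"travel":[0,0,0.5],"roll":0,"jaw":40}
    - {"travel":[0,0,0.5],"roll":0,"jaw":40}
    - {"travel":[0,0,0],"roll":0,"jaw":40}
    - {"travel":[0,0,0],"roll":0,"jaw":40}

```text
clock: 7.45
tool_pos: [0.5152, 0.0135, 0.0966]
orientation: [-180.0, -0.0, -32.6]
force: [0.6, 1.3, -3.4]
opening: 0.0495
gripper_force: 30.0
```

Emit:
apply_moves:
  targets:
    - {"travel":[0,0,0.5],"roll":0,"jaw":40}
    - {"travel":[0,0,0.5],"roll":0,"jaw":40}
    - {"travel":[0,0,0],"roll":0,"jaw":40}
    - {"travel":[0,0,0],"roll":0,"jaw":40}

```text
clock: 7.85
tool_pos: [0.5152, 0.0135, 0.0956]
orientation: [180.0, -0.0, -32.6]
force: [0.4, 0.2, -2.4]
opening: 0.0499
gripper_force: 30.0
```

Emit:
apply_moves:
  targets:
    - {"travel":[0,0,0.5],"roll":0,"jaw":40}
    - {"travel":[0,0,0.5],"roll":0,"jaw":40}
    - {"travel":[0,0,0],"roll":0,"jaw":40}
    - {"travel":[0,0,0],"roll":0,"jaw":40}

```text
clock: 8.25
tool_pos: [0.5151, 0.0135, 0.0945]
orientation: [180.0, 0.0, -32.6]
force: [0.7, -0.3, -3.5]
opening: 0.0499
gripper_force: 30.0
```

Emit:
apply_moves:
  targets:
    - {"travel":[0,0,0.5],"roll":0,"jaw":40}
    - {"travel":[0,0,0.5],"roll":0,"jaw":40}
    - {"travel":[0,0,0.5],"roll":0,"jaw":40}
    - {"travel":[0,0,0],"roll":0,"jaw":40}
    - {"travel":[0,0,0],"roll":0,"jaw":40}

```text
clock: 8.75
tool_pos: [0.5151, 0.0135, 0.0931]
orientation: [180.0, 0.0, -32.6]
force: [-0.3, 0.1, -3.3]
opening: 0.0496
gripper_force: 30.0
```

Emit:
apply_moves:
  targets:
    - {"travel":[0,0,0.5],"roll":0,"jaw":40}
    - {"travel":[0,0,0.5],"roll":0,"jaw":40}
    - {"travel":[0,0,0.5],"roll":0,"jaw":40}
    - {"travel":[0,0,0.5],"roll":0,"jaw":40}
    - {"travel":[0,0,0],"roll":0,"jaw":40}
    - {"travel":[0,0,0],"roll":0,"jaw":40}

```text
clock: 9.35
tool_pos: [0.5151, 0.0135, 0.091]
orientation: [180.0, 0.0, -32.6]
force: [0.8, 0.1, -3.0]
opening: 0.0498
gripper_force: 30.0
```

Emit:
apply_moves:
  targets:
    - {"travel":[0,0,1],"roll":0,"jaw":40}
    - {"travel":[0,0,1],"roll":0,"jaw":40}
    - {"travel":[0,0,1],"roll":0,"jaw":40}
    - {"travel":[0,0,1],"roll":0,"jaw":40}
    - {"travel":[0,0,1],"roll":0,"jaw":40}
    - {"travel":[0,0,1],"roll":0,"jaw":40}
    - {"travel":[0,0,1],"roll":0,"jaw":40}
    - {"travel":[0,0,0],"roll":0,"jaw":40}
    - {"travel":[0,0,0],"roll":0,"jaw":40}

```text
clock: 10.25
tool_pos: [0.5152, 0.0135, 0.084]
orientation: [180.0, -0.0, -32.6]
force: [-0.5, -0.1, -2.8]
opening: 0.0499
gripper_force: 30.0
```

Emit:
apply_moves:
  targets:
    - {"travel":[0,0,0.5],"roll":0,"jaw":40}
    - {"travel":[0,0,0.5],"roll":0,"jaw":40}
    - {"travel":[0,0,0.5],"roll":0,"jaw":40}
    - {"travel":[0,0,0],"roll":0,"jaw":40}

```text
clock: 10.65
tool_pos: [0.5151, 0.0135, 0.0825]
orientation: [180.0, 0.0, -32.6]
force: [-0.5, 0.8, -2.8]
opening: 0.0497
gripper_force: 30.0
```

Emit:
apply_moves:
  targets:
    - {"travel":[0,0,0.5],"roll":0,"jaw":40}
    - {"travel":[0,0,0.5],"roll":0,"jaw":40}
    - {"travel":[0,0,0.5],"roll":0,"jaw":40}
    - {"travel":[0,0,0],"roll":0,"jaw":40}

```text
clock: 11.05
tool_pos: [0.5152, 0.0135, 0.0811]
orientation: [180.0, -0.0, -32.6]
force: [0.6, 0.2, -3.0]
opening: 0.0499
gripper_force: 30.0
```

Emit:
apply_moves:
  targets:
    - {"travel":[0,0,0.5],"roll":0,"jaw":40}
    - {"travel":[0,0,0.5],"roll":0,"jaw":40}
    - {"travel":[0,0,0],"roll":0,"jaw":40}

```text
clock: 11.35
tool_pos: [0.5153, 0.0135, 0.0808]
orientation: [-180.0, -0.0, -32.6]
force: [-2.7, -0.2, 7.6]
opening: 0.0497
gripper_force: 30.0
```

Emit:
apply_moves:
  targets:
    - {"travel":[0,0,0.3],"roll":0,"jaw":40}
    - {"travel":[0,0,0],"roll":0,"jaw":40}

```text
clock: 11.55
tool_pos: [0.5154, 0.0135, 0.0808]
orientation: [-180.0, -0.0, -32.6]
force: [-3.3, 0.1, 9.3]
opening: 0.0498
gripper_force: 30.0
```

Emit:
apply_moves:
  targets:
    - {"travel":[0,0,0.3],"roll":0,"jaw":40}
    - {"travel":[0,0,0],"roll":0,"jaw":40}

```text
clock: 11.75
tool_pos: [0.5155, 0.0135, 0.0805]
orientation: [-180.0, -0.0, -32.6]
force: [-3.7, -0.5, 8.1]
opening: 0.0498
gripper_force: 30.0
```

Emit:
apply_moves:
  targets:
    - {"travel":[0,0,0.3],"roll":0,"jaw":40}
    - {"travel":[0,0,0.3],"roll":0,"jaw":40}
    - {"travel":[0,0,0],"roll":0,"jaw":40}

```text
clock: 12.05
tool_pos: [0.5156, 0.0135, 0.08]
orientation: [-180.0, -0.1, -32.6]
force: [-4.2, 0.0, 9.5]
opening: 0.0499
gripper_force: 30.0
```

Emit:
apply_moves:
  targets:
    - {"travel":[0,0,0.3],"roll":0,"jaw":40}
    - {"travel":[0,0,0.3],"roll":0,"jaw":40}
    - {"travel":[0,0,0],"roll":0,"jaw":40}

```text
clock: 12.35
tool_pos: [0.5158, 0.0136, 0.0795]
orientation: [-179.9, -0.1, -32.6]
force: [-3.1, -0.5, 10.2]
opening: 0.0499
gripper_force: 30.0
```

Emit:
apply_moves:
  targets:
    - {"travel":[-0.3,0.2,0.3],"roll":0,"jaw":40}
    - {"travel":[0,0,0.4],"roll":0,"jaw":40}
    - {"travel":[0,0,0.4],"roll":0,"jaw":40}
    - {"travel":[0,0,0],"roll":0,"jaw":40}

```text
clock: 12.75
tool_pos: [0.5158, 0.0136, 0.0785]
orientation: [-179.9, -0.1, -32.6]
force: [-1.9, -1.0, 10.6]
opening: 0.0499
gripper_force: 30.0
```

Emit:
apply_moves:
  targets:
    - {"travel":[-0.1,0.1,0.3],"roll":0,"jaw":40}
    - {"travel":[0,0,0.4],"roll":0,"jaw":40}
    - {"travel":[0,0,0.4],"roll":0,"jaw":40}
    - {"travel":[0,0,0],"roll":0,"jaw":40}

```text
clock: 13.15
tool_pos: [0.5158, 0.0136, 0.0774]
orientation: [-179.9, -0.1, -32.6]
force: [-1.6, -0.3, 8.3]
opening: 0.0496
gripper_force: 30.0
```

Emit:
apply_moves:
  targets:
    - {"travel":[0,0,0.4],"roll":0,"jaw":40}
    - {"travel":[0,0,0.4],"roll":0,"jaw":40}
    - {"travel":[0,0,0.4],"roll":0,"jaw":40}
    - {"travel":[0,0,0],"roll":0,"jaw":40}

```text
clock: 13.55
tool_pos: [0.5151, 0.0136, 0.0753]
orientation: [-179.9, -0.0, -32.6]
force: [-0.4, 0.0, -1.8]
opening: 0.0497
gripper_force: 30.0
```

Emit:
apply_moves:
  targets:
    - {"travel":[0,0,0.4],"roll":0,"jaw":40}
    - {"travel":[0,0,0.4],"roll":0,"jaw":40}
    - {"travel":[0,0,0.4],"roll":0,"jaw":40}
    - {"travel":[0,0,0],"roll":0,"jaw":40}

```text
clock: 13.95
tool_pos: [0.5146, 0.0135, 0.0734]
orientation: [180.0, 0.0, -32.6]
force: [0.6, 0.5, -1.4]
opening: 0.0499
gripper_force: 30.0
```

Emit:
apply_moves:
  targets:
    - {"travel":[0,0,0.4],"roll":0,"jaw":40}
    - {"travel":[0,0,0.4],"roll":0,"jaw":40}
    - {"travel":[0,0,0],"roll":0,"jaw":40}

```text
clock: 14.25
tool_pos: [0.5146, 0.0135, 0.0728]
orientation: [180.0, 0.0, -32.6]
force: [-0.3, -0.3, -1.8]
opening: 0.0499
gripper_force: 30.0
```

Emit:
apply_moves:
  targets:
    - {"travel":[0.2,-0.1,0.3],"roll":0,"jaw":40}
    - {"travel":[0,0,0.3],"roll":0,"jaw":40}
    - {"travel":[0,0,0],"roll":0,"jaw":40}

```text
clock: 14.55
tool_pos: [0.5147, 0.0134, 0.0726]
orientation: [180.0, 0.0, -32.6]
force: [-2.5, 0.9, 4.4]
opening: 0.0498
gripper_force: 30.0
```

Emit:
apply_moves:
  targets:
    - {"travel":[0,0,0.3],"roll":0,"jaw":40}
    - {"travel":[0,0,0],"roll":0,"jaw":40}

```text
clock: 14.75
tool_pos: [0.5147, 0.0134, 0.0725]
orientation: [180.0, -0.0, -32.6]
force: [-4.7, 0.7, 9.0]
opening: 0.0497
gripper_force: 30.0
```

Emit:
apply_moves:
  targets:
    - {"travel":[0,0,-0.3],"roll":0,"jaw":49}
    - {"travel":[0,0,0],"roll":0,"jaw":52}
    - {"travel":[0,0,0],"roll":0,"jaw":56}
    - {"travel":[0,0,0],"roll":0,"jaw":65}
    - {"travel":[0,0,0],"roll":0,"jaw":75}
    - {"travel":[0,0,-10],"roll":0,"jaw":75}
    - {"travel":[0,0,-30],"roll":0,"jaw":75}
    - {"travel":[0,0,-27],"roll":0,"jaw":75}
    - {"travel":[0,0,0],"roll":0,"jaw":75}
    - {"travel":[0,0,0],"roll":0,"jaw":75}

```text
clock: 15.75
tool_pos: [0.5153, 0.0137, 0.1404]
orientation: [-179.9, -0.1, -32.6]
force: [0.7, -0.4, -1.1]
opening: 0.075
gripper_force: 0.0
```

```bash
python3 shot.py w4 110 320 120 400
```

```text
scale 2.857142857142857
15.75 [0.51525304 0.0136709  0.14037647] [-1.79886414e+02 -6.87385063e-02 -3.26115092e+01] [ 0.72659284 -0.43250384 -1.07257483]
```

View pics/w4.png

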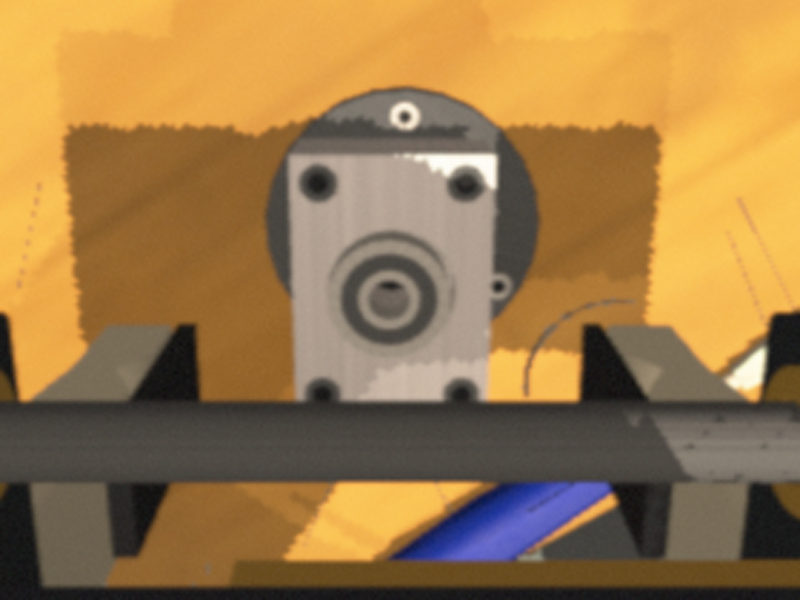

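The block sits on the post, and the bearing stands proud of it at the crop pixel (390,297). I pinch it next.

Emit:
apply_moves:
  targets:
    - {"travel":[-0.6,0.5,10],"roll":0,"jaw":60}
    - {"travel":[0,0,20],"roll":0,"jaw":50}
    - {"travel":[0,0,12],"roll":0,"jaw":42}
    - {"travel":[0,0,3],"roll":0,"jaw":40}
    - {"travel":[0,0,1],"roll":0,"jaw":40}
    - {"travel":[0,0,0],"roll":0,"jaw":40}
    - {"travel":[0,0,0],"roll":0,"jaw":40}

```text
clock: 16.5
tool_pos: [0.5142, 0.0133, 0.0935]
orientation: [-180.0, -0.0, -32.6]
force: [-0.4, 0.1, 0.4]
opening: 0.0404
gripper_force: 0.0
```

Emit:
apply_moves:
  targets:
    - {"travel":[0,0,0.3],"roll":0,"jaw":35}
    - {"travel":[0,0,0],"roll":0,"jaw":32}
    - {"travel":[0,0,0],"roll":0,"jaw":30}
    - {"travel":[0,0,0],"roll":0,"jaw":28}
    - {"travel":[0,0,0],"roll":0,"jaw":22}
    - {"travel":[0,0,0],"roll":0,"jaw":22}
    - {"travel":[0,0,0],"roll":0,"jaw":22}

```text
clock: 17.2
tool_pos: [0.5143, 0.0134, 0.0932]
orientation: [-180.0, -0.0, -32.6]
force: [-0.1, -0.6, 2.7]
opening: 0.0284
gripper_force: 30.0
```

Emit:
apply_moves:
  targets:
    - {"travel":[0,0,0],"roll":0,"jaw":22}
    - {"travel":[0,0,-1],"roll":0,"jaw":22}
    - {"travel":[0,0,-2],"roll":0,"jaw":22}
    - {"travel":[0,0,-4],"roll":0,"jaw":22}
    - {"travel":[0,0,-6],"roll":0,"jaw":22}
    - {"travel":[0,0,-10],"roll":0,"jaw":22}
    - {"travel":[0,0,-15],"roll":0,"jaw":22}
    - {"travel":[0,0,-10],"roll":0,"jaw":22}
    - {"travel":[0,0,0],"roll":0,"jaw":22}
    - {"travel":[0,0,0],"roll":0,"jaw":22}

```text
clock: 18.2
tool_pos: [0.5141, 0.0134, 0.1411]
orientation: [-180.0, -0.0, -32.6]
force: [0.6, -0.3, -0.8]
opening: 0.0284
gripper_force: 30.0
```

```bash
python3 shot.py w5 110 340 120 400; python3 - <<'E'
from h import *
print(ctrl.get_obs()['joint_pos'].round(1))
E
```

```text
scale 2.608695652173913
18.2 [0.51405868 0.01342305 0.14113976] [-1.79959508e+02 -1.22412764e-02 -3.26165151e+01] [ 0.60401896 -0.33754801 -0.78577276]
[ 23.4  11.2 -27.8  -0.  -51.   34. ]
```

View pics/w5.png

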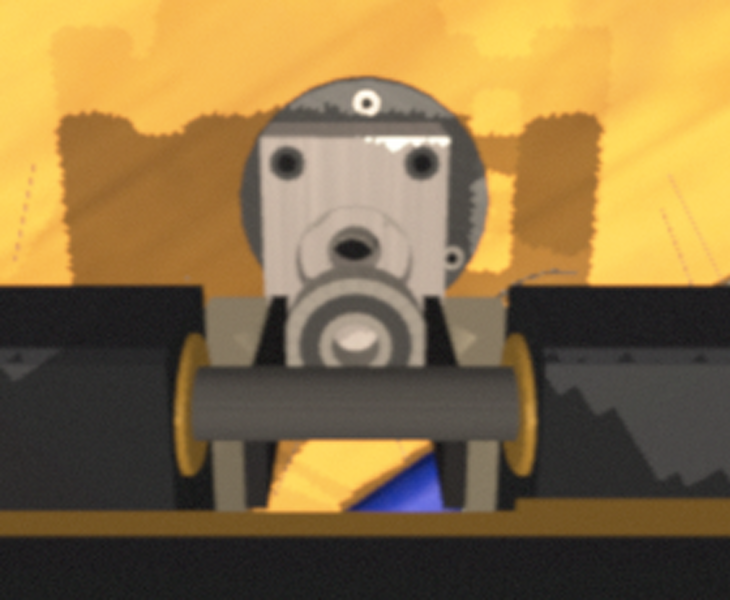

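The bearing hangs level between the pads at (355,338), and the block has stayed on the post. I carry it to the dish.

Emit:
apply_moves:
  targets:
    - {"travel":[-8,-10,0],"roll":0,"jaw":22}
    - {"travel":[-16,-21,0],"roll":0,"jaw":22}
    - {"travel":[-20,-26,0],"roll":0,"jaw":22}
    - {"travel":[-20,-26,0],"roll":0,"jaw":22}
    - {"travel":[-20,-26,0],"roll":0,"jaw":22}
    - {"travel":[-20,-26,0],"roll":0,"jaw":22}
    - {"travel":[-20,-26,0],"roll":0,"jaw":22}
    - {"travel":[-14,-17,0],"roll":0,"jaw":22}
    - {"travel":[-8,-9,0],"roll":0,"jaw":22}
    - {"travel":[0,0,0],"roll":4,"jaw":22}

```text
clock: 19.25
tool_pos: [0.4913, 0.2512, 0.1403]
orientation: [179.9, 0.0, -36.5]
force: [-0.3, -0.2, -0.5]
opening: 0.0286
gripper_force: 30.0
```

Emit:
apply_moves:
  targets:
    - {"travel":[0,0,0],"roll":6,"jaw":22}
    - {"travel":[0,0,0],"roll":7,"jaw":22}
    - {"travel":[0,0,0],"roll":7,"jaw":22}
    - {"travel":[0,0,0],"roll":7,"jaw":22}
    - {"travel":[0,0,0],"roll":6,"jaw":22}
    - {"travel":[0,0,0],"roll":0,"jaw":22}
    - {"travel":[0,0,0],"roll":0,"jaw":22}

```text
clock: 19.95
tool_pos: [0.4917, 0.2494, 0.1407]
orientation: [180.0, -0.0, -69.4]
force: [1.1, 0.6, -1.6]
opening: 0.0285
gripper_force: 30.0
```

```bash
python3 shot.py w6
```

```text
scale 1.5625
19.95 [0.49166178 0.24941879 0.14065782] [ 1.79967026e+02 -1.51879531e-02 -6.94372841e+01] [ 1.08860464  0.60123926 -1.56811174]
```

View pics/w6.png

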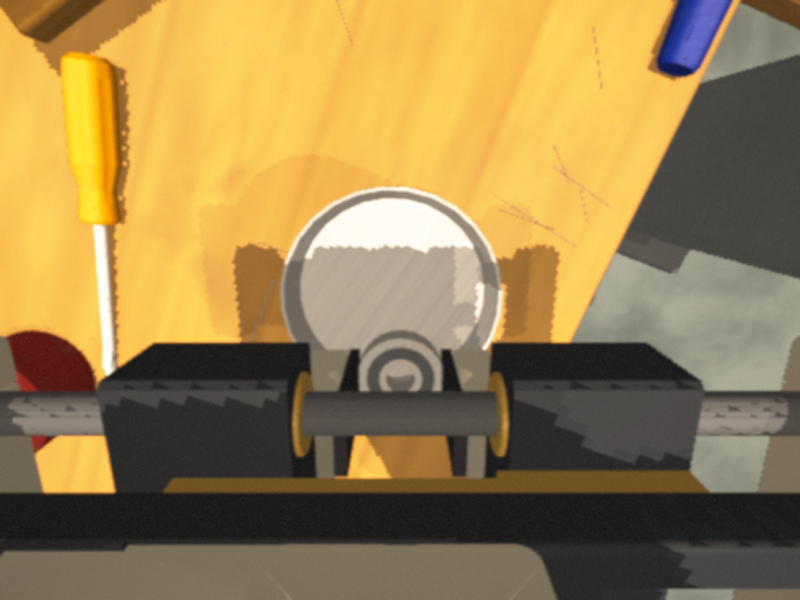

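The dish rim spans (285–500, 188–~395), with the bearing over its nearer part. The red oil can shows at the left edge (40,380), so I check clearance to it.

```bash
python3 - <<'E'
from h import *
o=ld('w6.json');s=.64
for u,v,z in[(392,188,.022),(285,290,.022),(500,290,.022),(40,335,.04),(95,380,.04)]: print(u,v,[(q*1000).round(0) for q in toolpt(o,u*s,v*s,z)])
K,E=cam('top');K2,E2=cam('scene')
for u,v,u2,v2,z in[(226,303,275,205,.05),(228,347,241,228,.05)]:print(p2w(K,E,u*s,v*s,z).round(3),p2w(K2,E2,u2*s,v2*s,z).round(3))
E
```

```text
392 188 [array([516., 192.,  22.]), array([ 62.,  -3., 119.])]
285 290 [array([552., 264.,  22.]), array([  7., -62., 119.])]
500 290 [array([441., 222.,  22.]), array([  7.,  57., 119.])]
40 335 [array([664., 328.,  40.]), array([ -13., -189.,  101.])]
95 380 [array([632., 343.,  40.]), array([ -39., -164.,  101.])]
[0.675 0.377 0.05 ] [0.651 0.352 0.05 ]
[0.55  0.394 0.05 ] [0.539 0.376 0.05 ]
```

Emit:
apply_moves:
  targets:
    - {"travel":[0,-2.5,8],"roll":0,"jaw":22}
    - {"travel":[0,0,20],"roll":0,"jaw":22}
    - {"travel":[0,0,25],"roll":0,"jaw":22}
    - {"travel":[0,0,25],"roll":0,"jaw":22}
    - {"travel":[0,0,16],"roll":0,"jaw":22}
    - {"travel":[0,0,8],"roll":0,"jaw":22}
    - {"travel":[0,0,5],"roll":0,"jaw":22}
    - {"travel":[0,0,3],"roll":0,"jaw":22}
    - {"travel":[0,0,0],"roll":0,"jaw":22}
    - {"travel":[0,0,0],"roll":0,"jaw":22}

```text
clock: 21.0
tool_pos: [0.4946, 0.2508, 0.0316]
orientation: [-179.9, 0.0, -69.6]
force: [0.1, 0.9, -0.0]
opening: 0.0286
gripper_force: 30.0
```

Emit:
apply_moves:
  targets:
    - {"travel":[0,0,0.7],"roll":0,"jaw":22}
    - {"travel":[0,0,0.5],"roll":0,"jaw":22}
    - {"travel":[0,0,0.5],"roll":0,"jaw":22}
    - {"travel":[0,0,0],"roll":0,"jaw":22}

```text
clock: 21.4
tool_pos: [0.4942, 0.2505, 0.0293]
orientation: [-180.0, 0.0, -69.6]
force: [0.5, 0.3, 0.2]
opening: 0.0286
gripper_force: 30.0
```

Emit:
apply_moves:
  targets:
    - {"travel":[0,0,0.5],"roll":0,"jaw":22}
    - {"travel":[0,0,0.5],"roll":0,"jaw":22}
    - {"travel":[0,0,0.3],"roll":0,"jaw":22}
    - {"travel":[0,0,0],"roll":0,"jaw":22}

```text
clock: 21.8
tool_pos: [0.4942, 0.2504, 0.0279]
orientation: [180.0, -0.0, -69.6]
force: [-0.1, 0.5, -0.8]
opening: 0.0284
gripper_force: 30.0
```

Emit:
apply_moves:
  targets:
    - {"travel":[0,0,0.4],"roll":0,"jaw":22}
    - {"travel":[0,0,0],"roll":0,"jaw":22}

```text
clock: 22.0
tool_pos: [0.4942, 0.2505, 0.0277]
orientation: [-180.0, -0.0, -69.6]
force: [-0.8, -0.6, 1.9]
opening: 0.0286
gripper_force: 30.0
```

Emit:
apply_moves:
  targets:
    - {"travel":[0,0,0.1],"roll":0,"jaw":22}
    - {"travel":[0,0,0],"roll":0,"jaw":30}
    - {"travel":[0,0,0],"roll":0,"jaw":34}
    - {"travel":[0,0,0],"roll":0,"jaw":40}
    - {"travel":[0,0,0],"roll":0,"jaw":42}
    - {"travel":[0,0,0],"roll":0,"jaw":42}
    - {"travel":[0,0,-5],"roll":0,"jaw":42}
    - {"travel":[0,0,-20],"roll":0,"jaw":42}
    - {"travel":[0,0,-40],"roll":0,"jaw":42}
    - {"travel":[0,0,-40],"roll":0,"jaw":42}

```text
clock: 23.0
tool_pos: [0.4938, 0.25, 0.1334]
orientation: [179.9, -0.0, -69.6]
force: [1.1, 1.7, 0.2]
opening: 0.042
gripper_force: 0.0
```

Emit:
apply_moves:
  targets:
    - {"travel":[-20,0,-20],"roll":0,"jaw":42}
    - {"travel":[-30,0,0],"roll":0,"jaw":42}
    - {"travel":[0,0,0],"roll":0,"jaw":42}
    - {"travel":[0,0,0],"roll":0,"jaw":42}
    - {"travel":[0,0,0],"roll":0,"jaw":42}

```text
clock: 23.5
tool_pos: [0.4766, 0.2968, 0.1523]
orientation: [180.0, -0.0, -69.6]
force: [0.0, -0.6, -0.2]
opening: 0.0421
gripper_force: 0.0
```

```bash
python3 - <<'E'
from h import *
o=ctrl.get_obs();w=ctrl.snapshot('wrist')[:,:,::-1];t=ctrl.snapshot('scene')[:,:,::-1]
a=cv2.resize(w,(400,300));b=cv2.resize(t[140:230,140:320],(800,400)[:2],interpolation=cv2.INTER_CUBIC)
b=cv2.resize(b,(400,200));tt=ctrl.snapshot('top')[170:260,150:285,::-1]
c=np.vstack([a,b,np.zeros((100,400,3),np.uint8)]);d=cv2.resize(tt,(400,267),interpolation=cv2.INTER_CUBIC)
e=cv2.resize(w[60:290,120:400],(400,329))
cv2.imwrite('pics/fin.png',np.hstack([c,np.vstack([d,e,np.zeros((4,400,3),np.uint8)])]))
print(o['tool_pos'],o['force'])
E
```

```text
[0.47661581 0.29682117 0.1522913 ] [ 0.0343185  -0.57193396 -0.24771087]
```

View pics/fin.png

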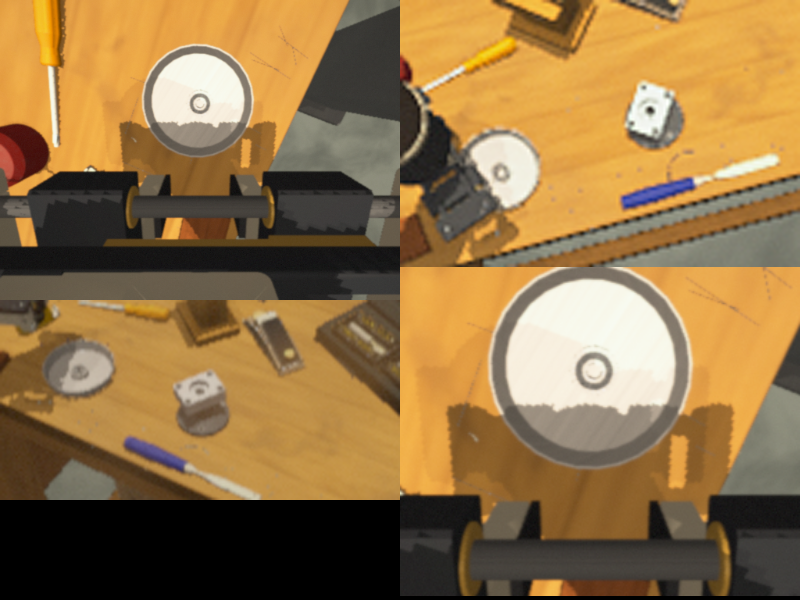

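The bearing lies flat in the middle of the dish at (594,371). The block sits on the stand at (650,108) and the other things have not moved, so I hand in.

```bash
python3 -c "
from plant import ctrl
print(ctrl.close_job())"
```

```text
the job is handed in; nothing more can be done
None
```

The job is handed in at about 23.7 s: the bearing was pushed out and lies flat in the dish, the block rests on the stand's shoulder, and the highest load I read on the stand was about 13 N, counting the block's weight.

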